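# Set the nip of the veneer roller press and switch it on

## Task

Get the veneer roller press ready to run: wind its handwheel clockwise, closing the rollers, until the marked spoke comes round to the fixed pointer and stop it there. Then switch the press on at the rotary isolator, clockwise all the way to the on position and leave the wheel at its mark. Mind the glue bottle on the bench: it stays standing where it is.

Things in the scene. Friction and masses are not known exactly. Their poses are not given: they have to be found in the camera images.
- wheel_center (a point): Centre of the press's level black handwheel, on its vertical axis at mid-height of the rim, 295 mm above the bench. Rim: round bar 18 mm thick, 180 mm over all (centre line at radius 81 mm). Three round spokes 13 mm thick, 120 degrees apart. Hub 42 mm wide, rising 26 mm above this point. 30 mm clear below this height under the whole rim. Axes turn with the wheel: z up, -x along the marked spoke
- wheel_mark (a point): Point on the rim's centre line (radius 81 mm) at the end of the marked spoke, the only one of the three with a bright aluminium rib let into its top, along its whole length and across the rim; turns with the wheel
- pointer (a point): Tip of the fixed aluminium pointer, 96 mm from the wheel's axis and 34 mm lower than the rim's mid-height, on a 34 mm wide bracket that sticks out below the rim on the robot's side of the press. It points at the wheel's axis. The setting is right when, seen from above, the marked spoke is in line with it
- handwheel (a joint): Wheel angle, rad, growing clockwise seen from above, which lowers the upper roller 5 mm a turn; the wheel keeps its height. 6.283 = marked spoke at the pointer, nip set. Starts at 1.6 to 2.8, so the mark has 200 to 270 degrees to go clockwise. Stops at 0 (mark at the pointer too, but a full turn too far open) and 9. Stiff (0.25 N m, 3 N at the rim); stays where it is left
- isolator_grip (a point): Centre of the black isolator handle's grip, on its vertical axis, 101 mm above the bench, on top of a grey enclosure 130 x 100 x 75 mm high standing to the left or right of the press. Grip: upright bar 65 mm long, 18 mm wide (10 mm at the nose), top 13 mm above this point, on a disc 58 mm wide that ends 16 mm below it. Axes turn with it: z up, bar along x, nose (bright line) to -x
- isolator (a joint): Angle of the isolator handle, rad, growing clockwise seen from above: 0 = off (nose at the round dot, bar along the enclosure's long side), 1.571 = on (nose at the short bar mark). Snap action: a spring (up to 0.12 N m) drives it to the nearer end once past the middle; stops at both ends
- glue_center (a point): Bystander: centre of the standing white glue bottle, 68 mm in diameter and 200 mm high, which may stand behind the isolator as seen from the robot

How it is judged:
On the way:
1. the handwheel is wound to its mark and at rest, with the isolator still off (value of joint handwheel between 6.143 and 6.423 rad and velocity of joint handwheel between -0.05 and 0.05 rad/s and value of joint isolator below 0.2 rad), for 0.3 s.
At the end, for the whole second after the job is handed in: The handwheel's marked spoke stands at the pointer to within 8 degrees (0.14 rad), a full turn closed from its open stop, and the isolator handle is at its on stop (above 1.45 rad); the glue bottle has not been tipped or moved by more than 40 mm (value of joint handwheel between 6.143 and 6.423 rad and value of joint isolator above 1.45 rad and distance of glue_center from where it was at the start of the episode below 0.04 m and angle between glue_center's own z axis and vertical below 0.5 rad); the robot touches nothing.
It fails at once if the glue bottle is knocked over or shoved more than 40 mm (angle between glue_center's own z axis and vertical above 0.5 rad or distance of glue_center from where it was at the start of the episode above 0.04 m).
It also fails if it takes over 72 s, if anything falls off the work surface, if the arm or the gripper's body presses on something with over 40 N, if the wrist force passes 120 N, or if a joint passes its speed limit or range.

## Robot

A 7-joint arm with a two-finger parallel gripper is mounted at the origin on the work surface. World frame = base frame: x ahead of the robot, y to its left, z up, the work surface at z = 0. Lengths are in m, angles in rad, forces in N, time in s.
With the tool pointing down it reaches from about 0.425 to 1.025 m from the base axis. Payload 9.4 kg.
Tool frame: the origin (TCP) lies midway between the tips of the shut fingers; the grasp point (between the pads) lies 19 mm behind it (arm.hold_point_z is the distance from the TCP to the grasp point, in m); z points along the fingers, y is the line along which they close (so a half turn about z gives the same grasp; the last joint's range is limited). The gripper opens to 93 mm and grips with 3 to 60 N. Pads are 15 mm wide; open, the fingers measure 128 mm over their backs; the gripper's body (75 mm by 188 mm) begins 65 mm behind the grasp point.
Start: joints at [-1.266, 0.599, -0.003, 1.599, 0.002, 0.943, -0.08], TCP at [0.27, 0.673, 0.219] pointing down, gripper open.
Joint ranges: [-2.57, 2.57], [-0.35, 1.97], [-1.29, 1.29], [0.11, 2.56], [-1.05, 4.19], [0.11, 1.86], [-2.63, 2.63]. Speed limits (rad/s): [2.22, 2.22, 3.01, 3.01, 3.14, 3.14, 3.14].

## Interface

Orientations are given as a unit quaternion [w, x, y, z].
In Python, from bench import arm, snapshot, regions_of, place_of gives the robot as it stands.
- The arm moves only by the tool move_arm, never from a script. Its argument "plan" is a list of rows, each a list of 7 numbers: the shift along the world's x, y, z in mm, then the turn, a rotation vector about the world's x, y, z in degrees, then the finger opening in mm, from 0 to 93. A call has 1 to 8 rows; each row is the pose to reach, as a shift and turn from the pose commanded when the call began; what a row does not reach only later rows make up. A row lasts 1/8 s, in which the tool goes at most 62.5 mm and 10.7 degrees, less where a joint would pass 70% of its speed; a pose out of reach is approached as far as the arm can. A call with a gripper value outside its range is refused whole. The fingers move at their own pace and stop on an object; "newtons" is the grip in N (left out, the last holds). Time passes only in rows, so rows that repeat a pose let the fingers close. It gives the time, the measured TCP pose, the force, the opening and the grip force at its end, in the units of the state.
- arm.get_obs(): the state, without advancing time (a new reading comes with each control period).
- snapshot(name): name is "scene" or "top" or "wrist"; returns a dict with "image" (384x512x3 uint8, red, green, blue), "vfov" (degrees; the focal length in pixels is half the picture's height over the tangent of half this angle, whatever the lens; pixels are square), "cx", "cy" (the principal point, pixels), "k1" (the pictures are not rectified: a ray, as slopes to the right and down, at radius r is drawn at 1 + k1 r^2 times it, then the intrinsics apply), "world_from_camera" (4x4, takes a point from camera to world coordinates); the wrist camera has in their place "hand_eye" (4x4, takes a point from camera to tool coordinates, whose origin is the TCP and whose axes are the flange's). Camera axes: x right, y down, z forward; pixel columns grow to the right and rows downward; lengths in m; the calibration is good to about 2 mm. A picture is of the moment at which its call begins: read the wrist's pose just before it. There is no depth.
- arm.hand_in(): hands the job in; it is judged then, once.
Trained networks look in the newest picture that a camera, given by its name, has taken for a name from the list of things; names that differ only in an ending like _2 or _b are one class to them, and where a whole thing is asked for, a point or a joint stands for the part that bears it (a point fixed in the world has none). Each returns a list of dicts, best first, with "score" (0 to 1); they miss things now and then, are a little off and sometimes report something else, mostly with a low value. They report only what shows in the picture. A call takes as long as a camera call.
- regions_of(thing, camera): "pixels" (384x512 bool, what is visible of it) and "point" ([column, row] in pixels, amid what is visible of it).
- place_of(thing, camera): "point" ([column, row] in pixels: a listed point, or the origin of a listed thing).
The state is a dict: "time": time; "joints": joint angles; "joint_vel": joint speeds; "joint_torque": joint torques, N m; "ee_pos": TCP position; "tcp_rot": TCP orientation; "wrist_force": force on the tool from outside, world axes, zero at the start; "torque": the same for the moment, N m; "gripper_width": finger opening in m; "grip_force": force on a finger pad.
Only numpy, scipy, OpenCV 4.12 (cv2) and the standard library are available. Lean on these libraries where they do the work, as an engineer would, in place of code of your own. Each camera call takes 0.05 s, during which the arm holds its last target. There are 200 camera calls.

## Working session

There is one attempt and no reset: what is moved stays moved. The work goes in short steps, Python scripts to look and compute and a tool call to move; the robot and the scene stay as the last step left them, time stands still between calls to the robot, and variables do not carry over. Pictures are saved under pics/ and viewed, at most 10 in all, crops included, and the job is handed in when it is done.

Besides the shell and the picture viewer there is one more tool, called by a JSON object that holds its "op" and its "data", one argument or row to a line. move_arm: Moves the arm, as the interface text tells. Its arguments: {"type":"object","properties":{"plan":{"type":"array"},"newtons":{"type":"number"}},"required":["plan"]}

```bash
mkdir -p pics; ls
cat > h.py <<'E'
import numpy as np, cv2
from bench import arm, snapshot, regions_of, place_of
from scipy.spatial.transform import Rotation as R
def snap(n):
    o=arm.get_obs(); s=snapshot(n)
    if n=="wrist":
        T=np.eye(4); q=o["tcp_rot"]; T[:3,:3]=R.from_quat([q[1],q[2],q[3],q[0]]).as_matrix(); T[:3,3]=o["ee_pos"]
        s["W"]=T@np.array(s["hand_eye"])
    else: s["W"]=np.array(s["world_from_camera"])
    s["f"]=192/np.tan(np.radians(s["vfov"])/2)
    return s
def ray(s,p):
    d=(np.array(p,float)-[s["cx"],s["cy"]])/s["f"]; u=d.copy()
    for _ in range(20): u=d/(1+s["k1"]*(u@u))
    return s["W"][:3,3], s["W"][:3,:3]@np.array([u[0],u[1],1])
def onz(s,p,z):
    c,r=ray(s,p); return c+r*(z-c[2])/r[2]
def save(s,f): cv2.imwrite("pics/"+f,s["image"][:,:,::-1])
E
python3 - <<'E'
from h import *
o=arm.get_obs(); print(o["ee_pos"],o["tcp_rot"],arm.hold_point_z)
Z=dict(wheel_center=.295,wheel_mark=.295,pointer=.261,isolator_grip=.101,glue_center=.1)
ims=[]
for n in("scene","top"):
    s=snap(n); ims.append(s["image"]); print(n,s["W"][:3,3])
    for k,z in Z.items():
        for d in place_of(k,n)[:2]: print(k,np.round(d["score"],2),np.round(d["point"]),np.round(onz(s,d["point"],z),3))
for i,n in enumerate(("scene","top")): cv2.imwrite(f"pics/{n}0.png",ims[i][:,:,::-1])
E
```

```text
pics
[0.26998337 0.6723666  0.21776945] [-6.13926578e-05  1.89679820e-01  9.81845716e-01 -7.43167923e-04] 0.0188
scene [ 1.29062815 -0.33380387  0.84792112]
wheel_center 0.59 [255. 172.] [ 0.528 -0.003  0.295]
wheel_mark 0.85 [283. 186.] [0.606 0.034 0.295]
pointer 0.63 [235. 167.] [ 0.437 -0.02   0.261]
isolator_grip 0.84 [103. 254.] [ 0.456 -0.39   0.101]
glue_center 0.9 [129. 319.] [ 0.678 -0.364  0.1  ]
top [0.39946157 0.00296004 1.21439223]
wheel_center 0.94 [247. 199.] [0.536 0.002 0.295]
wheel_mark 0.69 [234. 172.] [0.61  0.039 0.295]
wheel_mark 0.18 [363. 169.] [ 0.631 -0.311  0.295]
pointer 0.66 [260. 236.] [ 0.443 -0.036  0.261]
pointer 0.23 [239. 171.] [0.619 0.026 0.261]
isolator_grip 0.64 [368. 240.] [ 0.447 -0.389  0.101]
glue_center 0.74 [364. 172.] [ 0.67  -0.381  0.1  ]
```

View pics/top0.png

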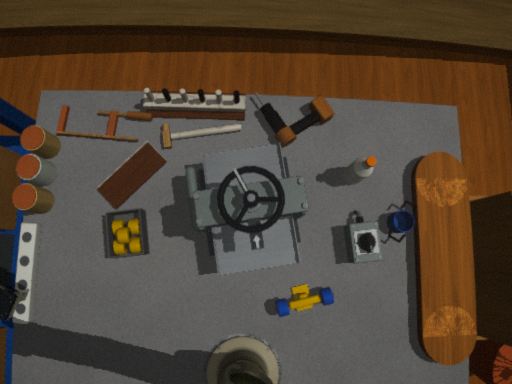

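View pics/scene0.png

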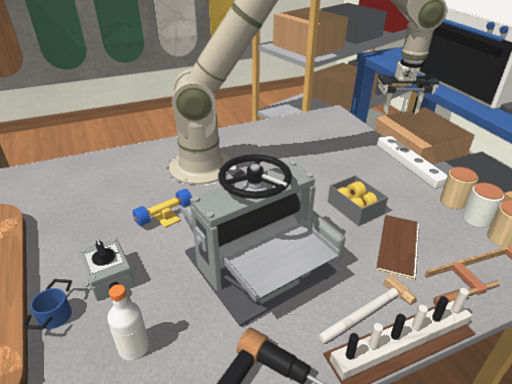

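The top view shows the wheel at about (251,198) with its marked spoke pointing to the upper left (238,172), and the pointer below at about (257,240). The isolator is at (367,241) with the glue bottle beyond it at (365,168). The network points agree with this. I'll move above the wheel with the fingers shut.

{"op": "move_arm", "data": {
  "plan": [
    [20,-30,50,0,0,-6,0],
    [40,-80,100,0,0,-14,0],
    [60,-135,140,0,0,-22,0],
    [80,-190,170,0,0,-30,0],
    [105,-245,200,0,0,-38,0],
    [125,-300,220,0,0,-46,0],
    [145,-355,240,0,0,-54,0],
    [165,-410,250,0,0,-60,0]
  ]
}}

```text
time: 1.6
ee_pos: [0.4282, 0.2815, 0.465]
tcp_rot: [-0.0, 0.657, 0.754, 0.001]
wrist_force: [0.9, -0.1, 0.2]
gripper_width: 0.0178
grip_force: 0.0
```

{"op": "move_arm", "data": {
  "plan": [
    [20,-50,0,0,0,-4,0],
    [35,-100,0,0,0,-8,0],
    [55,-150,0,0,0,-8,0],
    [75,-200,0,0,0,-8,0],
    [90,-240,0,0,0,-8,0],
    [97,-262,0,0,0,-8,0],
    [97,-262,0,0,0,-8,0]
  ]
}}

```text
time: 2.48
ee_pos: [0.5247, 0.0195, 0.4639]
tcp_rot: [0.0, 0.708, 0.707, 0.0]
wrist_force: [-0.2, 0.2, 0.5]
gripper_width: -0.0001
grip_force: 0.0
```

Run:
```python
from h import *
s=snap("wrist"); save(s,"w1.png"); o=arm.get_obs(); print(o["time"],o["ee_pos"],o["tcp_rot"],o["joints"],o["wrist_force"])
Z=dict(wheel_center=.295,wheel_mark=.295,pointer=.261)
for n in("wrist","top"):
    if n=="top": s=snap(n)
    for k,z in Z.items():
        for d in place_of(k,n)[:2]: print(n,k,np.round(d["score"],2),np.round(d["point"]),np.round(onz(s,d["point"],z),4))
```

```text
2.525 [0.52454085 0.02114425 0.46376096] [-9.83278853e-05  7.06792760e-01  7.07420650e-01  9.42101579e-05] [-0.628715    0.15463594  0.57877046  1.7214056  -0.08804182  1.29144826
 -0.03020699] [0.28928954 0.80980508 0.04383277]
wrist wheel_center 0.85 [268. 197.] [ 0.5377 -0.0047  0.295 ]
wrist wheel_mark 0.68 [323. 164.] [0.607 0.039 0.295]
wrist pointer 0.68 [198. 202.] [ 0.4383 -0.0222  0.261 ]
```

View pics/w1.png

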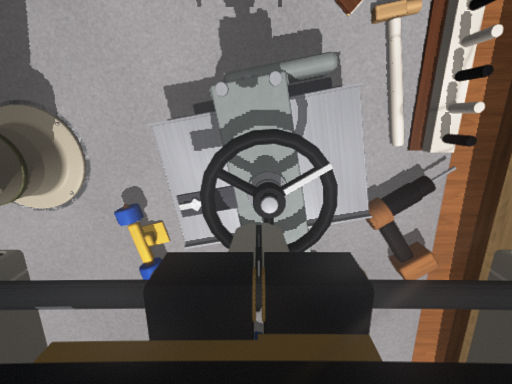

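The wrist picture shows the rim centred at about (269,198), the bright spoke ending at (331,167) and the pointer at (198,202). That gives a wheel centre of (0.538,-0.004), the mark at 32° and the pointer at -170°, so about 202° still to go. I'll put the shut fingers inside the rim, counterclockwise of the marked spoke, and push it round.

{"op": "move_arm", "data": {
  "plan": [
    [12,21,0,0,0,0,0],
    [12,21,-40,0,0,0,0],
    [12,21,-80,0,0,0,0],
    [12,21,-115,0,0,0,0],
    [12,21,-115,0,0,0,0],
    [12,21,-115,0,0,0,0]
  ]
}}

```text
time: 3.62
ee_pos: [0.5377, 0.043, 0.3498]
tcp_rot: [0.0, 0.706, 0.708, 0.0]
wrist_force: [-0.5, -0.1, 1.1]
gripper_width: 0.0007
grip_force: 0.0
```

Run:
```python
from h import *
s=snap("wrist"); save(s,"w2.png"); o=arm.get_obs(); print(o["time"],o["ee_pos"],o["joints"])
for k,z in dict(wheel_center=.295,wheel_mark=.295,pointer=.261).items():
    for d in place_of(k,"wrist")[:1]: print(k,np.round(d["score"],2),np.round(d["point"]),np.round(onz(s,d["point"],z),4))
```

```text
3.675 [0.53777236 0.04278841 0.35016756] [-0.61171812  0.25965472  0.55218392  1.88197665 -0.15702813  1.04048495
  0.00760119]
wheel_mark 0.74 [337. 216.] [0.607  0.0362 0.295 ]
pointer 0.79 [170. 252.] [ 0.446  -0.0168  0.261 ]
```

View pics/w2.png

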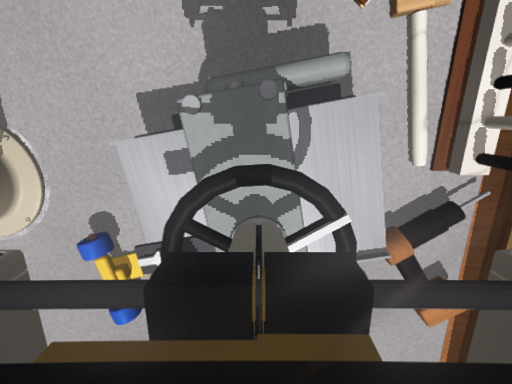

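The wheel is still clear, with the mark at (347,217) and the fingers over the gap between the two spokes. I'll go down next.

{"op": "move_arm", "data": {
  "plan": [
    [0,0,-20,0,0,0,0],
    [0,0,-40,0,0,0,0],
    [0,0,-58,0,0,0,0],
    [0,0,-75,0,0,0,0],
    [0,0,-75,0,0,0,0]
  ]
}}

```text
time: 4.45
ee_pos: [0.5364, 0.0423, 0.2735]
tcp_rot: [-0.0, 0.706, 0.708, -0.0]
wrist_force: [0.1, -0.1, 0.7]
gripper_width: 0.0008
grip_force: 0.0
```

{"op": "move_arm", "data": {
  "plan": [
    [8,0,0,0,0,0,0],
    [16,-2,0,0,0,0,0],
    [23,-5,0,0,0,0,0],
    [30,-10,0,0,0,0,0],
    [36,-15,0,0,0,0,0],
    [41,-22,0,0,0,0,0],
    [45,-29,0,0,0,0,0],
    [47,-37,0,0,0,0,0]
  ]
}}

```text
time: 5.45
ee_pos: [0.5827, 0.0065, 0.2732]
tcp_rot: [-0.002, 0.706, 0.708, -0.0]
wrist_force: [-4.8, 9.3, 1.3]
gripper_width: 0.0003
grip_force: 4.4
```

{"op": "move_arm", "data": {
  "plan": [
    [1,-8,0,0,0,0,0],
    [1,-16,0,0,0,0,0],
    [-1,-24,0,0,0,0,0],
    [-4,-31,0,0,0,0,0],
    [-9,-38,0,0,0,0,0],
    [-14,-44,0,0,0,0,0],
    [-21,-49,0,0,0,0,0],
    [-28,-53,0,0,0,0,0]
  ]
}}

```text
time: 6.45
ee_pos: [0.558, -0.0467, 0.2743]
tcp_rot: [0.001, 0.706, 0.708, 0.002]
wrist_force: [8.6, 5.7, -1.7]
gripper_width: 0.0002
grip_force: 3.9
```

{"op": "move_arm", "data": {
  "plan": [
    [-8,-2,0,0,0,0,0],
    [-16,-3,0,0,0,0,0],
    [-24,-3,0,0,0,0,0],
    [-32,-1,0,0,0,0,0],
    [-39,2,0,0,0,0,0],
    [-46,6,0,0,0,0,0],
    [-49,9,0,0,0,0,0],
    [-49,9,0,0,0,0,0]
  ]
}}

```text
time: 7.45
ee_pos: [0.5076, -0.0393, 0.2742]
tcp_rot: [0.001, 0.706, 0.708, 0.0]
wrist_force: [3.1, -2.9, 2.1]
gripper_width: 0.0002
grip_force: 1.6
```

```bash
cat > look.py <<'E'
from h import *
import sys
C=np.array([.538,-.004]); 
o=arm.get_obs(); print(o["time"],o["ee_pos"],o["wrist_force"])
for n in("wrist","top","scene"):
    s=snap(n); save(s,sys.argv[1]+n+".png"); a={};
    for k,z in dict(wheel_center=.295,wheel_mark=.295,pointer=.261).items():
        for d in place_of(k,n)[:1]:
            p=onz(s,d["point"],z)[:2]; print(n,k,round(d["score"],2),np.round(d["point"]),np.round(p,4),np.round(np.degrees(np.arctan2(*(p-C)[::-1])),1),np.round(np.hypot(*(p-C)),3))
E
python3 look.py a
```

```text
7.45 [ 0.50759356 -0.03934011  0.27422025] [ 3.08600638 -2.92338125  2.12216864]
wrist wheel_center 0.89 [312. 197.] [ 0.5382 -0.0053] -79.4 0.001
wrist wheel_mark 0.56 [182. 241.] [ 0.4627 -0.0327] -159.1 0.081
wrist pointer 0.82 [166. 206.] [ 0.4434 -0.0225] -168.9 0.096
scene wheel_center 0.69 [253. 173.] [ 0.5271 -0.0087] -156.8 0.012
scene wheel_mark 0.8 [232. 159.] [ 0.4482 -0.0331] -162.1 0.094
scene pointer 0.64 [237. 166.] [ 0.4325 -0.0143] -174.4 0.106
```

{"op": "move_arm", "data": {
  "plan": [
    [-2,2,0,0,0,0,0],
    [-4,4,0,0,0,0,0],
    [-6,6,0,0,0,0,0],
    [-6,6,0,0,0,0,0],
    [-2,1,0,0,0,0,0],
    [0,-2,0,0,0,0,0],
    [0,-2,0,0,0,0,0]
  ]
}}

```text
time: 8.93
ee_pos: [0.5064, -0.0409, 0.2735]
tcp_rot: [-0.0, 0.707, 0.708, -0.0]
wrist_force: [-0.6, -0.3, -0.0]
gripper_width: 0.0008
grip_force: 0.0
```

```bash
python3 look.py b
```

```text
8.925 [ 0.50642752 -0.04094568  0.27346222] [-0.61496052 -0.29071736 -0.01781288]
wrist wheel_center 0.58 [317. 199.] [ 0.5399 -0.0078] -63.7 0.004
wrist wheel_mark 0.62 [174. 219.] [ 0.4588 -0.0201] -168.5 0.081
wrist pointer 0.86 [169. 202.] [ 0.4447 -0.0204] -170.0 0.095
scene wheel_center 0.72 [253. 174.] [ 0.5322 -0.0111] -128.9 0.009
scene wheel_mark 0.82 [236. 160.] [ 0.4566 -0.0256] -165.1 0.084
scene pointer 0.86 [238. 167.] [ 0.4376 -0.0135] -174.6 0.101
```

View pics/bwrist.png

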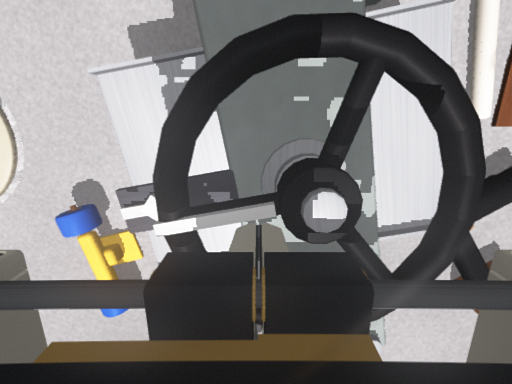

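The marked spoke lies nearly at the pointer, with its rib from (275,210) to (155,228) and the pointer at (170,203). I'll lift clear and check from above.

{"op": "move_arm", "data": {
  "plan": [
    [0,0,40,0,0,0,0],
    [0,0,85,0,0,0,0],
    [0,0,130,0,0,0,0],
    [10,0,175,0,0,0,0],
    [20,0,190,0,0,0,0],
    [20,0,190,0,0,0,0],
    [20,0,190,0,0,0,0]
  ]
}}

```text
time: 10.4
ee_pos: [0.5259, -0.0407, 0.4626]
tcp_rot: [-0.001, 0.706, 0.708, -0.001]
wrist_force: [-0.7, -0.3, -0.3]
gripper_width: 0.0008
grip_force: 0.0
```

```bash
python3 look.py c; python3 look.py d|grep wrist
python3 - <<'E'
from h import *
s=snap("wrist"); im=s["image"]; cv2.imwrite("pics/cc.png",cv2.resize(im[100:300,120:360,::-1],(720,600),interpolation=cv2.INTER_CUBIC))
for n in("top","scene","wrist"):
    s=snap(n)
    for k,z in dict(isolator_grip=.101,isolator=.101,glue_center=.1).items():
        for d in place_of(k,n)[:1]:print(n,k,round(d["score"],2),np.round(d["point"]),np.round(onz(s,d["point"],z),4))
E
```

```text
10.4 [ 0.52593148 -0.04073323  0.46263919] [-0.67183285 -0.25396494 -0.27236477]
wrist wheel_center 0.95 [270. 151.] [ 0.5405 -0.0048] -17.6 0.003
wrist wheel_mark 0.83 [206. 160.] [ 0.4605 -0.0164] -170.9 0.079
wrist pointer 0.58 [196. 160.] [ 0.4397 -0.0219] -169.7 0.1
scene wheel_center 0.94 [256. 173.] [ 0.5292 -0.0013] 163.1 0.009
scene wheel_mark 0.93 [239. 160.] [ 0.4571 -0.0181] -170.1 0.082
scene pointer 0.8 [233. 169.] [ 0.4423 -0.0286] -165.6 0.099
wrist wheel_center 0.63 [270. 150.] [ 0.5421 -0.0036] 5.9 0.004
wrist wheel_mark 0.67 [202. 163.] [ 0.4564 -0.0203] -168.7 0.083
wrist pointer 0.82 [200. 163.] [ 0.446  -0.0254] -166.9 0.094
top isolator_grip 0.73 [371. 240.] [ 0.4452 -0.4002  0.101 ]Traceback (most recent call last):
  File "<stdin>", line 6, in <module>
ValueError: it knows: glue_center, isolator_grip, pointer, wheel_center, wheel_mark
```

View pics/cc.png

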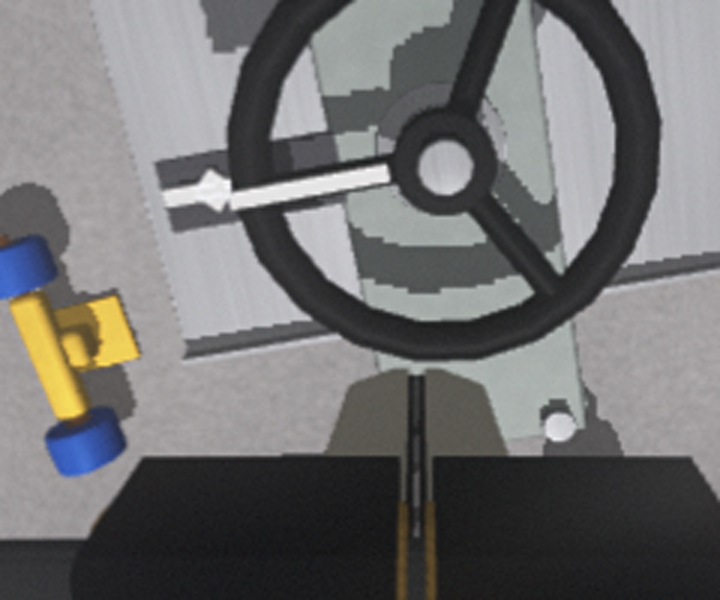

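The rib lies on the pointer line: rib (233,198)-(388,172) and pointer stem (165,198)-(232,190) in the crop. I'll compute the two angles from these.

Run:
```python
from h import *
s=snap("wrist"); g=lambda x,y,z: onz(s,(120+x/3,100+y/3),z)[:2]
def ang(a,b): d=a-b; return np.round(np.degrees(np.arctan2(d[1],d[0])),1)
a,b=g(233,198,.303),g(388,172,.303); print("rib",a,b,ang(a,b))
c=(g(228,70,.295)*0+ (g(445,-0,.295)*0)); 
p,q=g(165,198,.261),g(232,190,.261); print("ptr",p,q,ang(p,q))
r1,r2=g(157,162,.258),g(240,148,.258); r3,r4=g(175,230,.258),g(340,205,.258); print("bracket",ang(r1,r2),ang(r3,r4))
h=g(445,167,.321); print("hub",h,"rib from hub",ang(a,h),"ptr",ang(p,h))
for k,z in dict(isolator_grip=.101,glue_center=.1).items():
  for n in("scene","top"):
    s=snap(n)
    for d in place_of(k,n)[:1]:print(n,k,round(d["score"],2),np.round(d["point"]),np.round(onz(s,d["point"],z),4))
print(arm.get_obs()["time"])
```

```text
rib [ 0.45251665 -0.02221815] [ 0.51609664 -0.01145691] -170.4
ptr [ 0.41157833 -0.02992222] [ 0.44269382 -0.02613374] -173.1
bracket -170.4 -171.2
hub [ 0.53855882 -0.00684036] rib from hub -169.9 ptr -169.7
scene isolator_grip 0.87 [100. 250.] [ 0.4335 -0.3956  0.101 ]
top isolator_grip 0.5 [369. 241.] [ 0.4429 -0.3942  0.101 ]
scene glue_center 0.89 [128. 323.] [ 0.6881 -0.3669  0.1   ]
top glue_center 0.61 [362. 169.] [ 0.6776 -0.3736  0.1   ]
12.2
```

The wheel angle is right, with the rib at -170° and the pointer at -170° to -171°. Next I'll move above the isolator.

{"op": "move_arm", "data": {
  "plan": [
    [-10,-40,0,0,0,0,50],
    [-20,-95,0,0,0,0,50],
    [-35,-150,-10,0,0,0,50],
    [-45,-205,-30,0,0,0,50],
    [-60,-260,-60,0,0,0,50],
    [-70,-315,-90,0,0,0,50],
    [-80,-360,-110,0,0,0,50],
    [-80,-375,-110,0,0,0,50]
  ]
}}

```text
time: 13.2
ee_pos: [0.4446, -0.4181, 0.3522]
tcp_rot: [-0.001, 0.708, 0.706, -0.001]
wrist_force: [0.2, -0.2, 0.7]
gripper_width: 0.0499
grip_force: 0.0
```

{"op": "move_arm", "data": {
  "plan": [
    [0,0,0,0,0,0,50],
    [0,0,0,0,0,0,50]
  ]
}}

```text
time: 13.45
ee_pos: [0.4477, -0.4144, 0.3543]
tcp_rot: [0.0, 0.706, 0.709, 0.0]
wrist_force: [0.7, 0.2, 0.3]
gripper_width: 0.0501
grip_force: 0.0
```

Run:
```python
from h import *
s=snap("wrist"); save(s,"e.png"); o=arm.get_obs(); print(o["time"],o["ee_pos"],o["tcp_rot"],o["joints"])
for d in place_of("isolator_grip","wrist")[:1]:print(round(d["score"],2),np.round(d["point"]),np.round(onz(s,d["point"],.101),4))
for d in regions_of("isolator_grip","wrist")[:1]:
    m=d["pixels"]; ys,xs=np.nonzero(m); P=np.array([onz(s,(x,y),.114)[:2] for x,y in zip(xs,ys)])
    c=P.mean(0); w,v=np.linalg.eigh(np.cov((P-c).T)); print(c,np.sqrt(w)*np.sqrt(12),np.degrees(np.arctan2(v[1,1],v[0,1])))
```

```text
13.5 [ 0.44772476 -0.41428821  0.35430993] [3.26213486e-04 7.05517357e-01 7.08692377e-01 5.17613067e-04] [ 0.1629982   0.39502861  0.71567494  1.73577045 -0.28597975  1.11691416
  0.97180423]
0.77 [252. 151.] [ 0.4388 -0.3884  0.101 ]
[ 0.44188058 -0.38751903] [0.04519664 0.04951741] -169.2267135814676
```

View pics/e.png

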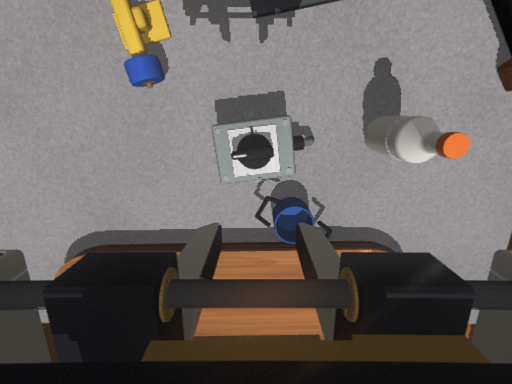

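The handle's nose points left to (233,156), and the on mark is up at (253,130). The enclosure is tilted about 6°, the bottle is well clear at (400,140) and a mug sits at (293,220). I'll line the fingers up across the bar and come down partway.

{"op": "move_arm", "data": {
  "plan": [
    [-2,6,0,0,0,-10.4,50],
    [-4,12,0,0,0,-20.8,50],
    [-6,18,0,0,0,-31.2,50],
    [-7,25,-20,0,0,-41.6,50],
    [-7,25,-50,0,0,-52,50],
    [-7,25,-80,0,0,-62.5,50],
    [-7,25,-110,0,0,-73,50],
    [-7,25,-140,0,0,-83.5,50]
  ]
}}

```text
time: 14.6
ee_pos: [0.4405, -0.3898, 0.2132]
tcp_rot: [-0.0, 0.998, 0.056, 0.001]
wrist_force: [0.3, 0.2, -0.7]
gripper_width: 0.0502
grip_force: 0.0
```

{"op": "move_arm", "data": {
  "plan": [
    [0,0,0,0,0,0,50],
    [0,0,0,0,0,0,50]
  ]
}}

```text
time: 14.85
ee_pos: [0.4401, -0.3909, 0.2149]
tcp_rot: [0.0, 0.998, 0.06, 0.0]
wrist_force: [1.1, -0.2, 0.2]
gripper_width: 0.0501
grip_force: 0.0
```

Run:
```python
from h import *
s=snap("wrist"); save(s,"f.png"); o=arm.get_obs(); print(o["time"],o["ee_pos"],o["tcp_rot"],o["joints"])
for d in place_of("isolator_grip","wrist")[:1]:print(round(d["score"],2),np.round(d["point"]),np.round(onz(s,d["point"],.101),4))
```

```text
14.9 [ 0.44020599 -0.3910786   0.21516532] [4.89164029e-04 9.98220638e-01 5.96214536e-02 7.74832566e-04] [ 1.71128005e-03  6.31253370e-01  1.00811611e+00  1.96088352e+00
 -6.74153666e-01  9.28386889e-01 -9.66628673e-02]
0.91 [261. 190.] [ 0.4414 -0.3931  0.101 ]
```

View pics/f.png

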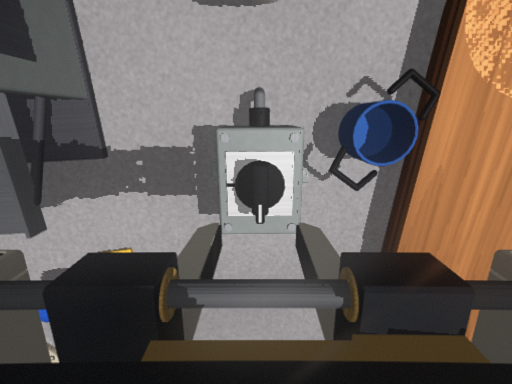

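The bar runs straight up the image, with its centre at (260,188) and nose at (260,215), square between the fingers. I'll descend and grip.

{"op": "move_arm", "data": {
  "plan": [
    [1,-1,-30,0,0,0,50],
    [1,-1,-60,0,0,0,50],
    [1,-1,-90,0,0,0,50],
    [1,-1,-110,0,0,0,50],
    [1,-1,-122,0,0,0,50],
    [1,-1,-122,0,0,0,50]
  ]
}}

```text
time: 15.7
ee_pos: [0.4406, -0.3919, 0.0917]
tcp_rot: [-0.0, 0.998, 0.058, -0.0]
wrist_force: [0.5, -0.7, 0.2]
gripper_width: 0.0501
grip_force: 0.0
```

{"op": "move_arm", "data": {
  "plan": [
    [0,0,0,0,0,0,10],
    [0,0,0,0,0,0,10],
    [0,0,0,0,0,0,10],
    [0,0,0,0,0,0,10],
    [0,0,0,0,0,0,10]
  ],
  "newtons": 15
}}

```text
time: 16.32
ee_pos: [0.4409, -0.3923, 0.092]
tcp_rot: [0.001, 0.998, 0.058, 0.0]
wrist_force: [0.1, -1.1, 1.5]
gripper_width: 0.0178
grip_force: 15.0
```

Gripped at 17.8 mm. I'll turn it clockwise by 90°.

{"op": "move_arm", "data": {
  "plan": [
    [0,0,0,0,0,-9,10],
    [0,0,0,0,0,-18,10],
    [0,0,0,0,0,-27,10],
    [0,0,0,0,0,-36,10],
    [0,0,0,0,0,-45,10],
    [0,0,0,0,0,-54,10],
    [0,0,0,0,0,-63,10],
    [0,0,0,0,0,-72,10]
  ],
  "newtons": 25
}}

```text
time: 17.32
ee_pos: [0.4409, -0.3923, 0.0921]
tcp_rot: [0.0, 0.84, -0.542, 0.001]
wrist_force: [-0.5, -1.0, 2.5]
gripper_width: 0.018
grip_force: 25.0
```

{"op": "move_arm", "data": {
  "plan": [
    [0,0,0,0,0,-8,10],
    [0,0,0,0,0,-14,10],
    [0,0,0,0,0,-18,10],
    [0,0,0,0,0,-19,10],
    [0,0,0,0,0,-19,10]
  ]
}}

```text
time: 17.95
ee_pos: [0.4409, -0.3922, 0.092]
tcp_rot: [0.0, 0.742, -0.671, 0.0]
wrist_force: [-0.0, -2.4, 3.4]
gripper_width: 0.0178
grip_force: 25.3
```

Run:
```python
from h import *
o=arm.get_obs(); print(o["time"],o["ee_pos"],o["tcp_rot"],o["joints"],o["torque"],o["wrist_force"],o["gripper_width"])
```

```text
17.95 [ 0.4408895  -0.39224186  0.09200189] [ 2.19628958e-04  7.41503256e-01 -6.70949086e-01  4.43547178e-04] [ 0.03383549  0.86269318  1.01775208  2.05507636 -1.0286805   0.85450979
 -1.36873998] [-0.51746089 -0.16942229  0.44754237] [-0.03444909 -2.41992132  3.43230454] 0.017793482670579522
```

Turned about 91° with torque now against the stop. I'll release, lift and check.

{"op": "move_arm", "data": {
  "plan": [
    [0,0,0,0,0,0,50],
    [0,0,0,0,0,0,50],
    [0,0,0,0,0,0,50],
    [0,0,30,0,0,0,50],
    [0,0,80,0,0,0,50],
    [0,0,130,0,0,0,50],
    [0,0,170,0,0,0,50],
    [0,0,200,0,0,0,50]
  ]
}}

```text
time: 18.95
ee_pos: [0.4405, -0.3918, 0.2933]
tcp_rot: [-0.0, 0.741, -0.672, 0.0]
wrist_force: [-0.2, 0.6, -0.8]
gripper_width: 0.0501
grip_force: 0.0
```

{"op": "move_arm", "data": {
  "plan": [
    [0,0,0,0,0,0,50],
    [0,0,0,0,0,0,50]
  ]
}}

```text
time: 19.2
ee_pos: [0.4406, -0.3911, 0.2909]
tcp_rot: [-0.0, 0.741, -0.671, -0.001]
wrist_force: [0.3, -0.6, 0.0]
gripper_width: 0.0497
grip_force: 0.0
```

```bash
python3 look.py g
python3 - <<'E'
from h import *
s=snap("scene"); print([np.round(onz(s,d["point"],.1),3) for d in place_of("glue_center","scene")[:1]])
a=snap("wrist")["image"][60:300,90:430]; b=snap("top")["image"][120:280,180:420]
cv2.imwrite("pics/hh.png",np.vstack([cv2.resize(x,(420,290),interpolation=3) for x in(a,b)])[:,:,::-1])
E
```

```text
19.2 [ 0.44059655 -0.39108478  0.29086785] [ 0.29161832 -0.60012161  0.04292697]
top wheel_center 0.65 [248. 202.] [ 0.5299 -0.0017] 164.1 0.008
scene wheel_center 0.94 [254. 172.] [ 0.5226 -0.0046] -177.7 0.015
scene wheel_mark 0.63 [237. 156.] [ 0.4394 -0.0159] -173.1 0.099
scene pointer 0.7 [237. 167.] [ 0.4367 -0.0157] -173.4 0.102
[array([ 0.677, -0.364,  0.1  ])]
```

View pics/hh.png

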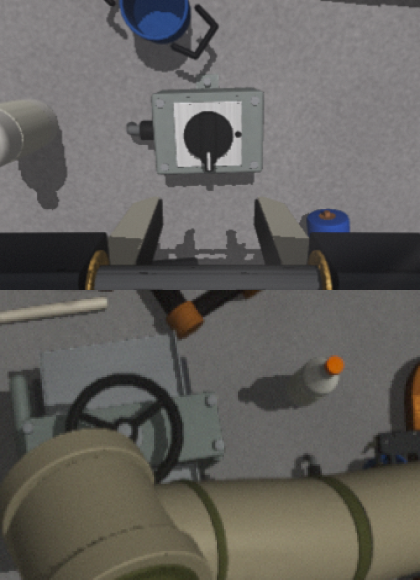

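The nose now stands at the on mark, with the dot uncovered, and the bottle hasn't moved. I'll compare the wheel before and after in the scene camera, then hand in if it's unchanged.

Run:
```python
import cv2,numpy as np
a,b=[cv2.imread(f"pics/{n}scene.png").astype(int)[150:200,215:295] for n in("d","g")]
d=abs(a-b).max(2); print((d>60).sum()); cv2.imwrite("pics/ii.png",cv2.resize(np.hstack([a,b]).astype(np.uint8),(800,250),interpolation=3))
```

```text
375
```

View pics/ii.png

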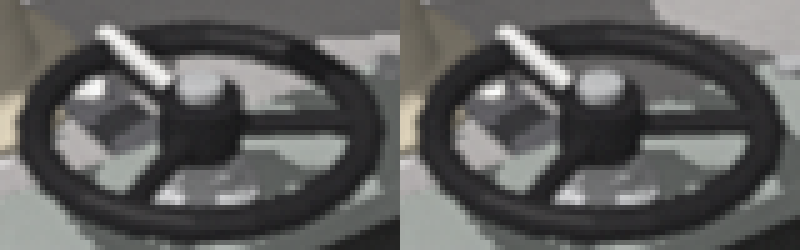

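The wheel is unchanged: the rib runs (105,30)-(165,80) in both halves, and only the shadows differ. I'll hand in now.

```bash
python3 -c "
from bench import arm
print(arm.hand_in())"
```

```text
the job is handed in; nothing more can be done
None
```

The job is handed in with the handwheel's marked spoke at the pointer (within about 2° by camera), the isolator turned to on, the glue bottle still standing in place, and the arm clear; the hand-in gave no verdict.

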